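# Clamp an enclosure in its assembly fixture

## Task

In the fixture with the red clamp handle, push the grey enclosure along its channel with the fingertips until it is fully home against the end stop, then flip the red handle over so that the clamp snaps shut and holds the enclosure down. Only push: never lift or tip the enclosure. Leave the black-handled fixture and the other things on the bench as they are, and end clear of everything.

Things in the scene. Friction and masses are not known exactly. Their poses are not given: they have to be found in the camera images.
- fixture: Fixture with the red clamp handle, bolted down: dark steel base plate 240 mm (x) by 135 mm (y from -45 to +90), 12 mm thick. Origin on the bench, z up. A channel 70 mm wide along its x, centred on y = 0, lies between two dark rails (tops 30 mm above the bench); open at -x, closed by a dark stop block at +x. The toggle clamp stands on the +y side, two steel cheeks up to 104 mm high.
- stop (a point): Middle of the stop block's inner face, at x = +95 mm, y = 0, z = 30 mm in the fixture's frame; the block's top is 48 mm above the bench.
- clamp_pivot (a point): Pivot of the red-handled clamp, at x = +60, y = +56, z = 95 mm in the fixture's frame; the axis runs along the fixture's x, so the handle swings in a plane across the channel.
- box: Loose light-grey metal enclosure 120 mm (x) by 64 mm (y) by 55 mm high, 0.3 to 0.65 kg, in the red-handled fixture's channel, on its base plate (underside 12 mm, top 67 mm above the bench), x along the channel. Origin: centre of its underside. It starts 45 to 75 mm short of the stop; touching the stop its origin is at x = +35 mm in the fixture's frame.
- clamp (a joint): Angle of the red-handled clamp (rad). 0 = open: handle leans 0.55 rad out to the fixture's +y, pad arm raised. Grows as the handle swings over to -y. An over-centre spring drives it away from about 0.55 (handle upright) either way; about 7 N at the red grip flips it. Closed on the enclosure: near 1.12, handle leaning 0.55 rad to -y; with nothing under the pad it stops at 1.15.
- clamp_tip (a point): Upper end of the red clamp handle, 100 mm from the pivot: about 180 mm above the bench when open or closed and 195 mm when upright. Below it the handle is a straight bar, its upper 60 mm a red grip 18 mm thick.
- clamp_pad: Rubber pad of 18 mm diameter under the clamp's arm, on a stiffly sprung spindle (gives under 2 mm); it presses on the lid of the enclosure when the clamp is closed. Its origin and axes are those of the lever: on the pivot, turning with it.
- fixture2: The neighbouring fixture, of the same make and frame but with a black clamp handle, already loaded and clamped. To be left alone.
- clamp2 (a joint): Angle of the black-handled clamp (rad): 0 = closed on its enclosure, as it starts and is to stay; -1.10 = open.
- box2: Finished grey enclosure like the other, clamped in the black-handled fixture. To be left alone.
- housing1: round grey cast housing with a glass window, 112 mm across, 82 mm high, loose. Origin: centre of its underside.
- housing2: a second round grey housing like the first. Origin: centre of its underside.
- glue: small red bottle with white cap, 32 mm across, 100 mm tall, loose. Origin: centre of its underside.
- driver: screwdriver with orange handle lying on the bench, loose. Origin: on the bench under the point where handle meets blade, midway along its 200 mm length, blade to +x.
- gland: black plastic cable gland, 34 mm across, 40 mm tall, loose. Origin: centre of its underside.
- lidplate: spare grey box lid, 100 x 64 x 12 mm, lying flat, loose. Origin: centre of its underside.
Things that resemble listed ones, but are neither listed nor needed, are in the scene too. What is shaped like the box but blue is not meant.

How it is judged:
On the way, in this order (a step that is already met when the one before it is completed fails the run):
1. the enclosure is pushed home against the stop, the red clamp still open (x of box in the frame of fixture above 0.031 m and height (world z) of box below 0.018 m and angle between the x axis of box and the x axis of fixture, either way round below 0.08 rad and value of joint clamp below 0.3 rad), for 0.1 s.
2. the red clamp has snapped over and its pad presses on the enclosure (value of joint clamp above 1 rad and contact force between clamp_pad and box above 2 N), for 0.2 s.
At the end, for the whole second after the job is handed in: The enclosure lies flat in the channel within 4 mm of the end stop and at rest, the red clamp is closed (angle above 1.0 rad) with its pad pressing on the lid by more than 2 N, and the black-handled clamp is still closed with its enclosure within 8 mm of where it was (all of step 2 and x of box in the frame of fixture above 0.031 m and height (world z) of box below 0.018 m and angle between the x axis of box and the x axis of fixture, either way round below 0.08 rad and linear speed of box below 0.02 m/s and value of joint clamp2 above -0.1 rad and distance of box2 from where it was at the start of the episode below 0.008 m); the robot touches nothing.
It fails at once if the enclosure is lifted (more than 10 mm) or tipped (more than 0.15 rad) (height (world z) of box above 0.022 m or angle between box's own z axis and vertical above 0.15 rad).
It fails at once if the black-handled clamp is opened or its enclosure moved by more than 8 mm (value of joint clamp2 below -0.2 rad or distance of box2 from where it was at the start of the episode above 0.008 m).
It fails at once if another loose thing on the bench is moved by more than 20 mm (distance of any of housing1, housing2, glue, driver, gland, lidplate from where it was at the start of the episode above 0.02 m).
It also fails if it takes over 48 s, if anything falls off the work surface, if the arm or the gripper's body presses on something with over 40 N, if the wrist force passes 120 N, or if a joint passes its speed limit or range.

## Robot

A 6-joint arm with a two-finger parallel gripper is mounted at the origin on the work surface. World frame = base frame: x ahead of the robot, y to its left, z up, the work surface at z = 0. Lengths are in m, angles in rad, forces in N, time in s.
With the tool pointing down it reaches from about 0.25 to 0.8 m from the base axis. Payload 3.9 kg.
Tool frame: the origin (TCP) lies between the finger pads; the fingertips stand 25 mm ahead of it and the grasp point (between the pads) lies 6 mm ahead of it; z points along the fingers, y is the line along which they close (so a half turn about z gives the same grasp; the last joint's range is limited). The gripper opens to 85 mm and grips with 20 to 120 N. Pads are 22 mm wide; open, the fingers measure 114 mm over their backs; the gripper's body (76 mm by 85 mm) begins 54 mm behind the grasp point. The pads swing forward as they close: fully open they stand 13 mm farther back than shut.
Start: joints at [-1.214, 0.26, -0.138, 1.173, 0, 1.571], TCP at [0.183, -0.492, 0.256] pointing down, gripper open.
Joint ranges: [-2.78, 2.78], [-0.83, 1.72], [-1.28, 1.37], [-1.9, 2.12], [-1.57, 1.48], [-3.14, 3.14]. Speed limits (rad/s): [2.57, 2.57, 3.14, 3.14, 3.14, 3.14].

## Interface

Orientations are given as a unit quaternion [w, x, y, z].
In Python, from workcell import monitor, get_image, calibration, finish_job, find_in, silhouettes, place_of gives the robot as it stands.
- The arm moves only by the tool move_arm, never from a script. Its argument "targets" is a list of rows, each an object of numbers: "x", "y", "z": the shift along the tool's x, y, z in m; "roll": the turn about the tool's z in rad; "jaw": the gripper's target within -1 to 1 (shut at 1, half-way at 0, fully open at -1). In form: [{"x": .., "y": .., "z": .., "roll": .., "jaw": ..}, ...]. A call has exactly 8 rows; each row shifts and turns the commanded pose from where the row before left it, along the tool's axes as they then stand; what a row does not reach is not made up. A row lasts 1/8 s, in which the tool goes at most 62.5 mm and 10.7 degrees, less where a joint would pass 70% of its speed; a pose out of reach is approached as far as the arm can. A call with a gripper value outside its range is refused whole. The fingers move at their own pace and stop on an object; the grip force is fixed at half the most. Time passes only in rows, so rows that do not move let the fingers close, or fill a call up. It gives the time, the measured TCP pose, the force, the opening and the grip force at its end, in the units of the state.
- monitor.state(): the state, without advancing time (a new reading comes with each control period).
- get_image(name): name is "scene" or "side" or "wrist"; returns the picture (480x640x3 uint8, blue, green, red); there is no depth.
- calibration(name): a dict with "intrinsics" (3x3 intrinsics, pixels), "cam_to_world" (4x4, takes a point from camera to world coordinates); the wrist camera has in their place "T_tool_cam" (4x4, takes a point from camera to tool coordinates, whose origin is the TCP and whose axes are the flange's). Camera axes: x right, y up, looking along -z (the intrinsics and any distortion apply to the point x, -y, -z); pixel columns grow to the right and rows downward; lengths in m; the calibration is good to about 2 mm. The wrist camera is an equidistant fisheye: a pixel r from the principal point sees the ray r / f radians off the axis. A picture is of the moment at which its call begins: read the wrist's pose just before it. calibration takes no time and is no camera call.
- finish_job(): hands the job in; it is judged then, once.
Trained networks look in the newest picture that a camera, given by its name, has taken for a name from the list of things; names that differ only in an ending like _2 or _b are one class to them, and where a whole thing is asked for, a point or a joint stands for the part that bears it (a point fixed in the world has none). Each returns a list of dicts, best first, with "score" (0 to 1); they miss things now and then, are a little off and sometimes report something else, mostly with a low value. They report only what shows in the picture. A call takes as long as a camera call. They do not tell look-alikes from the thing itself.
- find_in(query, camera): "point" ([column, row] in pixels, amid what is visible of it).
- silhouettes(query, camera): "pixels" (480x640 bool, what is visible of it) and "point" ([column, row] in pixels, amid what is visible of it).
- place_of(query, camera): "point" ([column, row] in pixels: a listed point, or the origin of a listed thing).
The state is a dict: "time_s": time; "joint_pos": joint angles; "qd": joint speeds; "effort": joint torques, N m; "eef_pos": TCP position; "ee_rot": TCP orientation; "contact_force": force on the tool from outside, world axes, zero at the start; "wrist_torque": the same for the moment, N m; "finger_gap": finger opening in m; "grasp_force": force on a finger pad.
Only numpy, scipy, OpenCV 4.12 (cv2) and the standard library are available. Lean on these libraries where they do the work, as an engineer would, in place of code of your own. Each camera call takes 0.05 s, during which the arm holds its last target. There are 200 camera calls.

## Working session

There is one attempt and no reset: what is moved stays moved. The work goes in short steps, Python scripts to look and compute and a tool call to move; the robot and the scene stay as the last step left them, time stands still between calls to the robot, and variables do not carry over. Pictures are saved under pics/ and viewed, at most 10 in all, crops included, and the job is handed in when it is done.

Besides the shell and the picture viewer there is one more tool, called after "Call:" as a command line: name --argument value ..., lists and objects as JSON in quotes. move_arm: Moves the arm, as the interface text tells. Its arguments: {"type":"object","properties":{"targets":{"type":"array"}},"required":["targets"]}

```bash
mkdir -p pics; ls; python3 - <<'E'
from workcell import *
import cv2,numpy as np
s=monitor.state();print(s)
for c in("scene","side"):
    im=get_image(c);cv2.imwrite(f"pics/{c}0.png",im)
    k=calibration(c);print(c,k)
    for q in("fixture","stop","clamp_pivot","box","clamp_tip","clamp_pad","fixture2"):
        print(q,[(np.round(d["point"]).tolist(),round(d["score"],2)) for d in place_of(q,c)][:4])
E
```

```text
pics
{'time_s': 0.0, 'joint_pos': array([-1.21399571e+00,  2.60671333e-01, -1.39323626e-01,  1.17270749e+00,
        1.35486603e-05,  1.57076027e+00]), 'qd': array([ 0.00047718, -0.00067857,  0.00057962, -0.00134251,  0.00028654,
       -0.00130763]), 'effort': array([ 1.22881986e-03, -4.05674458e+01,  2.53922474e+01,  1.87900598e-02,
        3.22305295e-04,  9.46059316e-06]), 'eef_pos': array([ 0.1831611, -0.4913604,  0.2554887]), 'ee_rot': array([-9.39141285e-04,  9.84125181e-01,  1.77473153e-01, -1.62442430e-04]), 'contact_force': array([ 0.3702088 , -1.11964117,  0.02998852]), 'wrist_torque': array([-0.00664068,  0.0472591 ,  0.01473881]), 'grasp_force': 0.0, 'finger_gap': 0.08538834495607764}
scene {'intrinsics': array([[471.2475219 ,   0.        , 325.28018883],
       [  0.        , 471.2475219 , 239.78005667],
       [  0.        ,   0.        ,   1.        ]]), 'cam_to_world': array([[ 0.85721226, -0.32011105,  0.40338079,  1.01444179],
       [ 0.51484523,  0.54950708, -0.65800939, -0.7375433 ],
       [-0.01102452,  0.77173239,  0.63585185,  0.86877435],
       [ 0.       
[... 607 characters left out ...]
    , 444.87648038, 246.61338685],
       [  0.        ,   0.        ,   1.        ]]), 'cam_to_world': array([[-0.9831558 ,  0.10194015, -0.15169993,  0.39406763],
       [-0.18247584, -0.59450353,  0.78311437,  0.79805782],
       [-0.01035535,  0.79760501,  0.60309121,  0.72861919],
       [ 0.        ,  0.        ,  0.        ,  1.        ]])}
fixture [([339.0, 234.0], 0.84), ([330.0, 335.0], 0.8)]
stop [([308.0, 224.0], 0.74)]
clamp_pivot [([316.0, 210.0], 0.67)]
box [([356.0, 233.0], 0.91), ([316.0, 331.0], 0.69), ([341.0, 280.0], 0.69), ([416.0, 214.0], 0.67)]
clamp_tip [([307.0, 198.0], 0.78)]
clamp_pad [([255.0, 228.0], 0.66)]
fixture2 [([339.0, 234.0], 0.84), ([330.0, 335.0], 0.8)]
```

View pics/scene0.png

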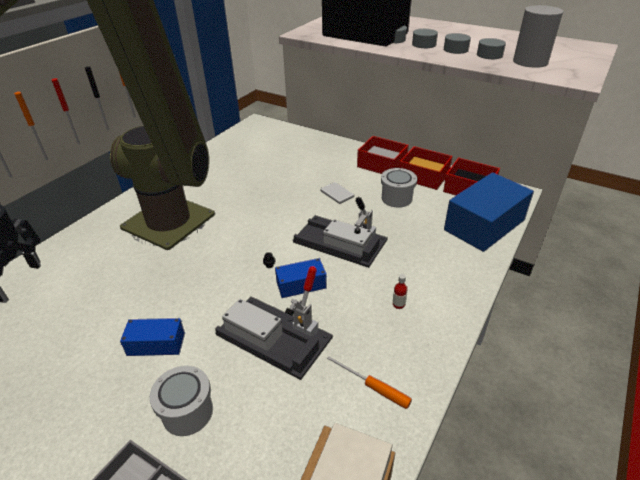

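View pics/side0.png

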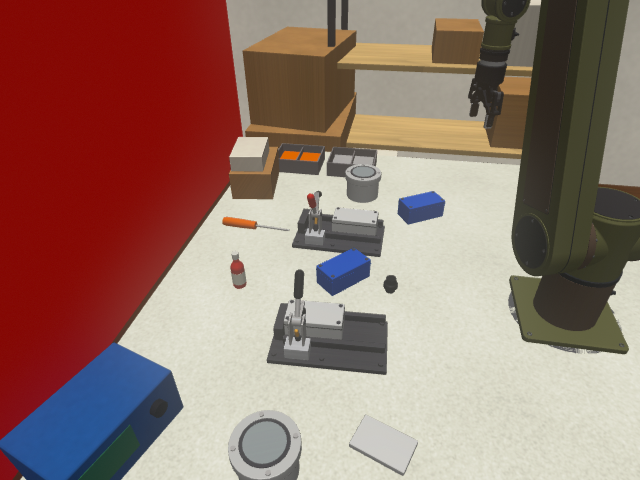

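The scene picture shows the red-handled fixture around (275,333), with its grey box at (253,322) and red grip at (311,275). The side picture shows it at (339,232), with the grip at (311,198).

Look-alikes in the scene picture:
- The blue boxes at (152,337) and (300,277), which are excluded by colour.
- The clamped box2 at (350,237), which has a black handle.
- The lid plate at (337,192).

I choose the box at (253,322) and will check it in a close crop.

```bash
python3 - <<'E'
import cv2,numpy as np
a=cv2.imread("pics/scene0.png")[255:380,205:340];b=cv2.imread("pics/side0.png")[185:260,285:395]
f=lambda i,z:cv2.resize(i,None,fx=z,fy=z,interpolation=cv2.INTER_CUBIC)
a=f(a,2.9629629);b=cv2.resize(b,(400,273),interpolation=cv2.INTER_CUBIC)
o=np.zeros((400,800,3),np.uint8);o[:a.shape[0],:a.shape[1]]=a[:400,:400];o[:273,400:]=b
o=cv2.convertScaleAbs(o,alpha=1.6,beta=20)
cv2.imwrite("pics/crop1.png",o)
E
```

```text
(no output)
```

View pics/crop1.png

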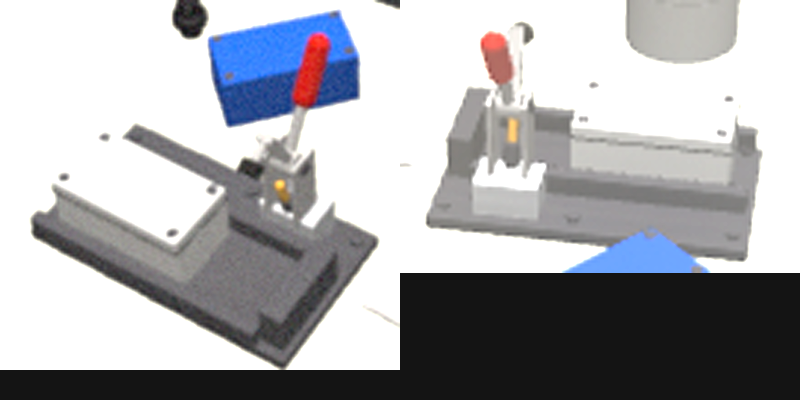

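```bash
cat > h.py <<'E'
import numpy as np
from workcell import *
from scipy.optimize import least_squares
def proj(c,P):
    k=calibration(c);T=np.linalg.inv(k["cam_to_world"]);p=T[:3,:3]@P+T[:3,3]
    u=k["intrinsics"]@np.array([p[0],-p[1],-p[2]]);return u[:2]/u[2]
def W(f,p):
    c,s=np.cos(f[2]),np.sin(f[2]);return np.array([f[0]+c*p[0]-s*p[1],f[1]+s*p[0]+c*p[1],p[2]])
E
python3 - <<'E'
from h import *
B=[("scene",-.12,-.045,.012,216.1,327.6),("scene",.12,-.045,.012,300.2,375.5),("scene",.12,.09,.012,332.2,334.6),
("side",.12,.09,.012,292.7,245.8),("side",-.12,.09,.012,380.2,253.2)]
L=[("scene",-.06,-.032,222.9,315.7),("scene",.06,-.032,263,337.7),("scene",.06,.032,281.9,320.8),("scene",-.06,.032,241.1,298.9),
("side",.06,.032,331.8,222.1),("side",-.06,.032,377.1,226.3),("side",-.06,-.032,378.5,210.3),("side",.06,-.032,335.9,207.6)]
K={c:calibration(c) for c in("scene","side")}
import h; h.calibration=lambda c:K[c]
def r(v):
    o=[proj(b[0],W(v,np.array(b[1:4])))-b[4:] for b in B]+[proj(l[0],W(v,np.array([l[1]+v[3],l[2],.067])))-l[3:] for l in L]
    for c,u,w in(("scene",312.3,267.2),("side",310.3,194.9)):o.append(proj(c,W(v,np.array([.06,.056+.1*np.sin(.55),.18])))-[u,w])
    return np.concatenate(o)
best=min((least_squares(r,[.5,-.2,y,-.03],loss="soft_l1") for y in(0,1,-1,2)),key=lambda s:s.cost)
v=best.x;print(v,best.cost);print(np.round(best.fun.reshape(-1,2),1))
for n,p in dict(rear=[v[3]-.06,0,.04],tip=[.06,.108,.18],tipc=[.06,.004,.18],home=[-.025,0,.04]).items():print(n,W(v,np.array(p)).round(3))
E
```

```text
[ 0.53736578 -0.2206093  -0.0237859  -0.03724003] 22.779591150911287
[[-1.9  1.8]
 [-1.4  0.6]
 [ 0.1 -1.2]
 [-1.2 -2.6]
 [ 0.2  0.5]
 [-1.1 -1.9]
 [ 0.9 -1.6]
 [-0.3 -4. ]
 [-0.8 -2.7]
 [-0.8 -3.8]
 [-1.6 -3.2]
 [-0.4 -0. ]
 [-0.6 -1.7]
 [ 0.6 -1.4]
 [-0.4 -0.2]]
rear [ 0.44  -0.218  0.04 ]
tip [ 0.6   -0.114  0.18 ]
tipc [ 0.597 -0.218  0.18 ]
home [ 0.512 -0.22   0.04 ]
```

The crop confirms the grey box in the red-handled fixture, open end toward −x and stop toward +x. Its fitted pose gives 72 mm of travel to the stop, consistent with the 45–75 mm given. I'm moving behind the box, staying high.

Call:
move_arm --targets '[{"x":0.041,"y":-0.027,"z":0,"roll":0,"jaw":1},{"x":0.041,"y":-0.027,"z":0,"roll":0,"jaw":1},{"x":0.041,"y":-0.027,"z":0,"roll":0,"jaw":1},{"x":0.041,"y":-0.027,"z":0,"roll":0,"jaw":1},{"x":0.041,"y":-0.027,"z":0,"roll":0,"jaw":1},{"x":0.041,"y":-0.027,"z":0,"roll":0,"jaw":1},{"x":0.041,"y":-0.027,"z":0,"roll":0.127,"jaw":1},{"x":0,"y":0,"z":0,"roll":0.127,"jaw":1}]'

```text
time_s: 1.8
eef_pos: [0.388, -0.2121, 0.2564]
ee_rot: [-0.0, 0.999, 0.052, 0.0]
contact_force: [-0.5, -0.6, 0.1]
finger_gap: -0.0
grasp_force: 0.0
```

Call:
move_arm --targets '[{"x":0,"y":0,"z":0,"roll":0.127,"jaw":1},{"x":0,"y":0,"z":0,"roll":0,"jaw":1},{"x":0,"y":0,"z":0,"roll":0,"jaw":1},{"x":0,"y":0,"z":0,"roll":0,"jaw":1},{"x":0,"y":0,"z":0,"roll":0,"jaw":1},{"x":0,"y":0,"z":0,"roll":0,"jaw":1},{"x":0,"y":0,"z":0,"roll":0,"jaw":1},{"x":0,"y":0,"z":0,"roll":0,"jaw":1}]'

```text
time_s: 2.8
eef_pos: [0.3863, -0.2146, 0.2563]
ee_rot: [0.0, 1.0, -0.012, -0.0]
contact_force: [-0.4, -0.0, -0.2]
finger_gap: 0.0001
grasp_force: 0.0
```

```bash
python3 - <<'E'
from h import *
import cv2
s=monitor.state();print(s["eef_pos"],s["ee_rot"],s["finger_gap"],s["contact_force"])
cv2.imwrite("pics/w1.png",get_image("wrist"));k=calibration("wrist");print(k)
np.save("w1.npy",np.r_[s["eef_pos"],s["ee_rot"]])
E
```

```text
[ 0.38626416 -0.21460836  0.25631248] [ 8.84167325e-06  9.99926845e-01 -1.20956445e-02 -1.49075692e-05] 9.834191945945494e-05 [-0.39417045 -0.0005376  -0.24723607]
{'intrinsics': array([[371.64829954,   0.        , 323.23671423],
       [  0.        , 371.64829954, 239.59273978],
       [  0.        ,   0.        ,   1.        ]]), 'T_tool_cam': array([[ 1.91820149e-04,  9.47683029e-01,  3.19212843e-01,
         8.08065399e-02],
       [ 9.99999745e-01, -4.01470703e-04,  5.90975196e-04,
         7.44099518e-04],
       [ 6.88211768e-04,  3.19212648e-01, -9.47682864e-01,
        -1.17004877e-01],
       [ 0.00000000e+00,  0.00000000e+00,  0.00000000e+00,
         1.00000000e+00]])}
```

View pics/w1.png

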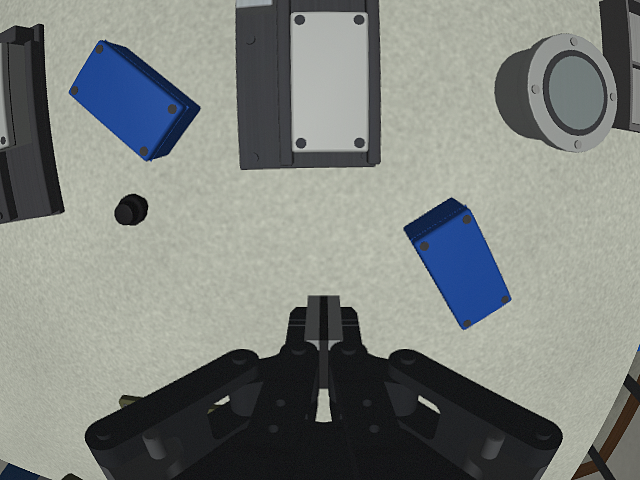

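The wrist picture shows our box lid, with corners near (291,12), (367,13), (369,152) and (290,151). The rear corners of the base plate are at (240,168) and (380,165). I'll refine the pose from these.

```bash
cat >> h.py <<'E'
from scipy.spatial.transform import Rotation as R
def wray(px,z,pose):
    k=calibration("wrist");K=k["intrinsics"];T=k["T_tool_cam"]
    d=(np.array(px)-K[:2,2])/K[0,0];r=np.linalg.norm(d)
    c=np.array([np.sin(r)*d[0]/r,-np.sin(r)*d[1]/r,-np.cos(r)])
    Rw=R.from_quat(pose[3:7],scalar_first=True).as_matrix()
    o=pose[:3]+Rw@T[:3,3];v=Rw@T[:3,:3]@c
    return o+v*(z-o[2])/v[2]
E
python3 - <<'E'
from h import *
p=np.load("w1.npy")
for u,z in(((291,12),.067),((367,13),.067),((369,152),.067),((290,151),.067),((240,168),.012),((380,165),.012)):print(u,wray(u,z,p).round(4))
E
```

```text
(291, 12) [ 0.5587 -0.1932  0.067 ]
(367, 13) [ 0.5567 -0.2547  0.067 ]
(369, 152) [ 0.4391 -0.2541  0.067 ]
(290, 151) [ 0.4413 -0.1892  0.067 ]
(240, 168) [ 0.4221 -0.1335  0.012 ]
(380, 165) [ 0.4212 -0.2716  0.012 ]
```

Call:
move_arm --targets '[{"roll":-0.185,"x":0,"y":0,"z":0,"jaw":1},{"roll":-0.185,"x":0,"y":0,"z":0,"jaw":1},{"roll":-0.185,"x":0,"y":0,"z":0,"jaw":1},{"roll":-0.185,"x":0,"y":0,"z":0,"jaw":1},{"roll":-0.185,"x":0,"y":0,"z":0,"jaw":1},{"roll":-0.185,"x":0,"y":0,"z":0,"jaw":1},{"roll":-0.185,"x":0,"y":0,"z":0,"jaw":1},{"roll":-0.185,"x":0,"y":0,"z":0,"jaw":1}]'

```text
time_s: 3.85
eef_pos: [0.3863, -0.2146, 0.2563]
ee_rot: [0.0, 0.745, 0.668, 0.0]
contact_force: [1.0, -0.6, -1.5]
finger_gap: 0.0001
grasp_force: 0.0
```

Call:
move_arm --targets '[{"roll":-0.185,"x":0,"y":0,"z":0,"jaw":1},{"roll":-0.185,"x":0,"y":0,"z":0,"jaw":1},{"roll":-0.185,"x":0,"y":0,"z":0,"jaw":1},{"roll":-0.185,"x":0,"y":0,"z":0,"jaw":1},{"roll":-0.185,"x":0,"y":0,"z":0,"jaw":1},{"roll":-0.185,"x":0,"y":0,"z":0,"jaw":1},{"roll":-0.185,"x":0,"y":0,"z":0,"jaw":1},{"roll":-0.185,"x":0,"y":0,"z":0,"jaw":1}]'

```text
time_s: 4.85
eef_pos: [0.3863, -0.2146, 0.2563]
ee_rot: [0.0, 0.1, 0.995, -0.0]
contact_force: [-0.2, 0.8, -0.2]
finger_gap: 0.0001
grasp_force: 0.0
```

Call:
move_arm --targets '[{"roll":-0.18,"x":0,"y":0,"z":0,"jaw":1},{"roll":0,"x":0,"y":-0.008,"z":0,"jaw":1},{"roll":0,"x":0,"y":0,"z":0.05,"jaw":1},{"roll":0,"x":0,"y":0,"z":0.05,"jaw":1},{"roll":0,"x":0,"y":0,"z":0.05,"jaw":1},{"roll":0,"x":0,"y":0,"z":0.049,"jaw":1},{"roll":0,"x":0,"y":0,"z":0,"jaw":1},{"roll":0,"x":0,"y":0,"z":0,"jaw":1}]'

```text
time_s: 5.85
eef_pos: [0.387, -0.2233, 0.0585]
ee_rot: [0.001, 0.014, 1.0, -0.0]
contact_force: [-0.2, -1.1, 0.2]
finger_gap: -0.0001
grasp_force: 0.0
```

Call:
move_arm --targets '[{"roll":0,"x":-0.014,"y":0,"z":0,"jaw":1},{"roll":0,"x":-0.014,"y":0,"z":0,"jaw":1},{"roll":0,"x":-0.008,"y":0,"z":0,"jaw":1},{"roll":0,"x":-0.005,"y":0,"z":0,"jaw":1},{"roll":0,"x":-0.005,"y":0,"z":0,"jaw":1},{"roll":0,"x":-0.005,"y":0,"z":0,"jaw":1},{"roll":0,"x":-0.005,"y":0,"z":0,"jaw":1},{"roll":0,"x":-0.005,"y":0,"z":0,"jaw":1}]'

```text
time_s: 6.85
eef_pos: [0.4455, -0.2236, 0.0569]
ee_rot: [-0.002, 0.013, 1.0, 0.0]
contact_force: [-3.7, 0.7, 0.6]
finger_gap: -0.0003
grasp_force: 1.6
```

Call:
move_arm --targets '[{"roll":0,"x":-0.005,"y":0,"z":0,"jaw":1},{"roll":0,"x":-0.005,"y":0,"z":0,"jaw":1},{"roll":0,"x":-0.005,"y":0,"z":0,"jaw":1},{"roll":0,"x":-0.005,"y":0,"z":0,"jaw":1},{"roll":0,"x":-0.005,"y":0,"z":0,"jaw":1},{"roll":0,"x":-0.004,"y":0,"z":0,"jaw":1},{"roll":0,"x":-0.004,"y":0,"z":0,"jaw":1},{"roll":0,"x":0,"y":0,"z":0,"jaw":1}]'

```text
time_s: 7.85
eef_pos: [0.481, -0.2252, 0.0575]
ee_rot: [0.001, 0.013, 1.0, -0.0]
contact_force: [-0.6, -0.1, 0.5]
finger_gap: 0.0002
grasp_force: 0.3
```

```bash
python3 - <<'E'
from h import *
import cv2
s=monitor.state();print(s["eef_pos"],s["contact_force"])
a=get_image("scene")[255:380,205:340];b=get_image("side")[185:260,285:395]
a=cv2.resize(a,(400,370),interpolation=cv2.INTER_CUBIC);b=cv2.resize(b,(400,273),interpolation=cv2.INTER_CUBIC)
o=np.zeros((400,800,3),np.uint8);o[:370,:400]=a;o[:273,400:]=b
cv2.imwrite("pics/crop2.png",cv2.convertScaleAbs(o,alpha=1.6,beta=20))
E
```

```text
[ 0.48096188 -0.22516758  0.05753168] [-0.56909409 -0.14943751  0.49058399]
```

View pics/crop2.png

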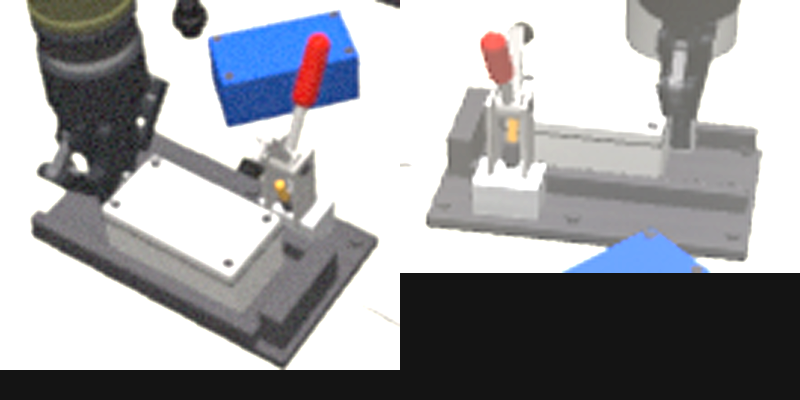

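The crop shows the box sliding flat, with a short gap left before the stop block (about 20 mm) and the handle still open.

Call:
move_arm --targets '[{"roll":0,"x":-0.004,"y":0,"z":0,"jaw":1},{"roll":0,"x":-0.004,"y":0,"z":0,"jaw":1},{"roll":0,"x":-0.003,"y":0,"z":0,"jaw":1},{"roll":0,"x":-0.003,"y":0,"z":0,"jaw":1},{"roll":0,"x":-0.002,"y":0,"z":0,"jaw":1},{"roll":0,"x":-0.002,"y":0,"z":0,"jaw":1},{"roll":0,"x":0,"y":0,"z":0,"jaw":1},{"roll":0,"x":0,"y":0,"z":0,"jaw":1}]'

```text
time_s: 8.95
eef_pos: [0.4985, -0.2255, 0.0573]
ee_rot: [0.0, 0.013, 1.0, 0.0]
contact_force: [-3.1, -1.2, 2.4]
finger_gap: 0.0002
grasp_force: 1.4
```

Call:
move_arm --targets '[{"roll":0,"x":-0.001,"y":0,"z":0,"jaw":1},{"roll":0,"x":-0.001,"y":0,"z":0,"jaw":1},{"roll":0,"x":-0.001,"y":0,"z":0,"jaw":1},{"roll":0,"x":-0.001,"y":0,"z":0,"jaw":1},{"roll":0,"x":0,"y":0,"z":0,"jaw":1},{"roll":0,"x":0,"y":0,"z":0,"jaw":1},{"roll":0,"x":0,"y":0,"z":0,"jaw":1},{"roll":0,"x":0,"y":0,"z":0,"jaw":1}]'

```text
time_s: 9.95
eef_pos: [0.5023, -0.2256, 0.0573]
ee_rot: [0.0, 0.013, 1.0, 0.0]
contact_force: [-2.8, 0.2, 0.8]
finger_gap: 0.0001
grasp_force: 1.3
```

Still only sliding force (about 3 N), so the box is not at the stop yet. I'm continuing in 1 mm steps.

Call:
move_arm --targets '[{"roll":0,"x":-0.001,"y":0,"z":0,"jaw":1},{"roll":0,"x":-0.001,"y":0,"z":0,"jaw":1},{"roll":0,"x":-0.001,"y":0,"z":0,"jaw":1},{"roll":0,"x":-0.001,"y":0,"z":0,"jaw":1},{"roll":0,"x":0,"y":0,"z":0,"jaw":1},{"roll":0,"x":0,"y":0,"z":0,"jaw":1},{"roll":0,"x":0,"y":0,"z":0,"jaw":1},{"roll":0,"x":0,"y":0,"z":0,"jaw":1}]'

```text
time_s: 10.95
eef_pos: [0.5043, -0.2256, 0.0573]
ee_rot: [-0.002, 0.013, 1.0, -0.0]
contact_force: [-7.9, 0.4, 5.4]
finger_gap: -0.0001
grasp_force: 3.8
```

Call:
move_arm --targets '[{"roll":0,"x":-0.001,"y":0,"z":0,"jaw":1},{"roll":0,"x":-0.001,"y":0,"z":0,"jaw":1},{"roll":0,"x":0,"y":0,"z":0,"jaw":1},{"roll":0,"x":0,"y":0,"z":0,"jaw":1},{"roll":0,"x":0,"y":0,"z":0,"jaw":1},{"roll":0,"x":0,"y":0,"z":0,"jaw":1},{"roll":0,"x":0,"y":0,"z":0,"jaw":1},{"roll":0,"x":0,"y":0,"z":0,"jaw":1}]'

```text
time_s: 11.95
eef_pos: [0.5043, -0.2256, 0.0572]
ee_rot: [-0.003, 0.013, 1.0, -0.0]
contact_force: [-11.2, -0.4, 8.8]
finger_gap: -0.0001
grasp_force: 5.9
```

```bash
python3 - <<'E'
from h import *
import cv2
s=monitor.state();print(s["eef_pos"],s["contact_force"])
a=get_image("scene")[255:380,205:340];b=get_image("side")[185:260,285:395]
a=cv2.resize(a,(400,370),interpolation=cv2.INTER_CUBIC);b=cv2.resize(b,(400,273),interpolation=cv2.INTER_CUBIC)
o=np.zeros((400,800,3),np.uint8);o[:370,:400]=a;o[:273,400:]=b
cv2.imwrite("pics/crop3.png",cv2.convertScaleAbs(o,alpha=1.6,beta=20))
E
```

```text
[ 0.50434209 -0.2255636   0.05717606] [-11.19146841  -0.38268267   8.75712886]
```

View pics/crop3.png

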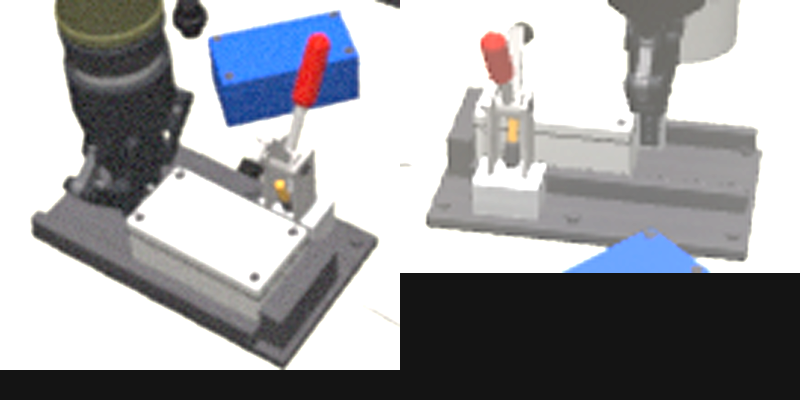

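The box is home: it sits flush with the stop block at crop pixel (270,300), the TCP is stationary and the force is rising, with the handle still open. Next I back off, rise, and cross to the +y side of the red grip.

Call:
move_arm --targets '[{"roll":0,"x":0.015,"y":0,"z":0,"jaw":1},{"roll":0,"x":0.02,"y":0,"z":0,"jaw":1},{"roll":0,"x":0,"y":0,"z":0,"jaw":1},{"roll":0,"x":0,"y":0,"z":-0.05,"jaw":1},{"roll":0,"x":0,"y":0,"z":-0.055,"jaw":1},{"roll":0,"x":0,"y":0,"z":-0.055,"jaw":1},{"roll":0,"x":0,"y":0,"z":-0.05,"jaw":1},{"roll":0,"x":0,"y":0,"z":0,"jaw":1}]'

```text
time_s: 13.05
eef_pos: [0.4773, -0.2263, 0.2725]
ee_rot: [0.006, 0.013, 1.0, -0.002]
contact_force: [0.7, 0.7, -1.0]
finger_gap: -0.0001
grasp_force: 0.0
```

Call:
move_arm --targets '[{"roll":0,"x":-0.008,"y":0.035,"z":0,"jaw":1},{"roll":0,"x":-0.02,"y":0.035,"z":0,"jaw":1},{"roll":0,"x":-0.02,"y":0.035,"z":0,"jaw":1},{"roll":0,"x":-0.02,"y":0.035,"z":0,"jaw":1},{"roll":0,"x":-0.03,"y":0.02,"z":0,"jaw":1},{"roll":0,"x":-0.024,"y":0.005,"z":0,"jaw":1},{"roll":0,"x":0,"y":0,"z":0,"jaw":1},{"roll":0,"x":0,"y":0,"z":0,"jaw":1}]'

```text
time_s: 14.05
eef_pos: [0.5988, -0.063, 0.2665]
ee_rot: [-0.001, 0.013, 1.0, 0.0]
contact_force: [0.2, 0.7, 0.0]
finger_gap: -0.0001
grasp_force: 0.0
```

```bash
python3 - <<'E'
from h import *
import cv2
s=monitor.state();print(s["eef_pos"],s["ee_rot"],s["contact_force"])
im=get_image("wrist")
print([(d["point"],d["score"]) for d in place_of("clamp_tip","wrist")])
cv2.imwrite("pics/w2.png",im);np.save("w2.npy",np.r_[s["eef_pos"],s["ee_rot"]])
E
```

```text
[ 0.59878984 -0.06303408  0.26645744] [-7.36989297e-04  1.29214682e-02  9.99916238e-01  9.92715530e-05] [0.22392359 0.70092494 0.03697298]
[([238.1, 262.5], 0.58), ([406.6, 321.2], 0.38)]
```

View pics/w2.png

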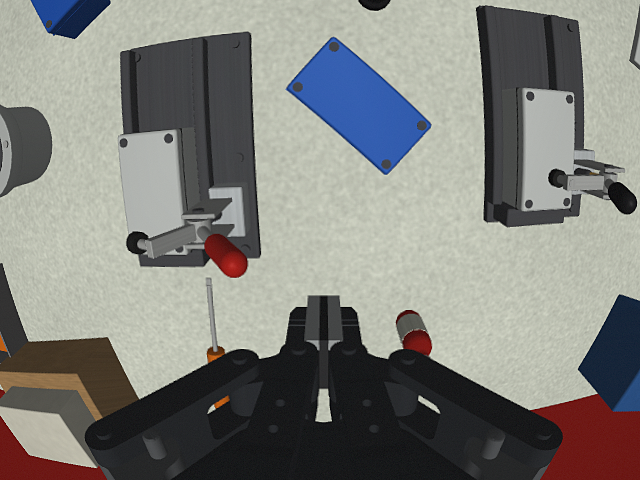

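The wrist picture shows the red grip end at about (236,264). The pad is raised over the lid, and the glue bottle (415,335) is well below finger height.

```bash
python3 - <<'E'
from h import *
p=np.load("w2.npy");print(wray((236,264),.18,p),wray((258,252),.012,p),wray((415,345),.1,p))
E
```

```text
[ 0.59781145 -0.11621433  0.18      ] [ 0.65240411 -0.13520435  0.012     ] [0.71722342 0.01966324 0.1       ]
```

Call:
move_arm --targets '[{"roll":0,"x":0,"y":0,"z":0.045,"jaw":1},{"roll":0,"x":0,"y":0,"z":0.042,"jaw":1},{"roll":0,"x":0,"y":-0.01,"z":0,"jaw":1},{"roll":0,"x":0,"y":-0.012,"z":0,"jaw":1},{"roll":0,"x":0,"y":-0.006,"z":0,"jaw":1},{"roll":0,"x":0,"y":-0.006,"z":0,"jaw":1},{"roll":0,"x":0,"y":-0.006,"z":0,"jaw":1},{"roll":0,"x":0,"y":-0.006,"z":0,"jaw":1}]'

```text
time_s: 15.15
eef_pos: [0.5998, -0.1047, 0.1835]
ee_rot: [0.003, 0.011, 1.0, 0.005]
contact_force: [-1.1, 11.8, 10.5]
finger_gap: 0.0001
grasp_force: 6.3
```

Call:
move_arm --targets '[{"roll":0,"x":0,"y":-0.006,"z":0,"jaw":1},{"roll":0,"x":0,"y":-0.006,"z":0,"jaw":1},{"roll":0,"x":0,"y":-0.006,"z":0,"jaw":1},{"roll":0,"x":0,"y":-0.006,"z":0,"jaw":1},{"roll":0,"x":0,"y":-0.006,"z":0,"jaw":1},{"roll":0,"x":0,"y":-0.006,"z":0,"jaw":1},{"roll":0,"x":0,"y":0,"z":0,"jaw":1},{"roll":0,"x":0,"y":0,"z":0,"jaw":1}]'

```text
time_s: 16.15
eef_pos: [0.5968, -0.1453, 0.1799]
ee_rot: [-0.0, 0.013, 1.0, -0.0]
contact_force: [0.2, 0.2, -0.2]
finger_gap: 0.0001
grasp_force: 0.0
```

The force has dropped to zero, so the handle has snapped over. I'm backing off and checking.

Call:
move_arm --targets '[{"roll":0,"x":0,"y":0.03,"z":0,"jaw":1},{"roll":0,"x":0,"y":0.03,"z":0,"jaw":1},{"roll":0,"x":0,"y":0.02,"z":-0.03,"jaw":1},{"roll":0,"x":0,"y":0,"z":-0.05,"jaw":1},{"roll":0,"x":0,"y":0,"z":-0.03,"jaw":1},{"roll":0,"x":0,"y":0,"z":0,"jaw":1},{"roll":0,"x":0,"y":0,"z":0,"jaw":1},{"roll":0,"x":0,"y":0,"z":0,"jaw":1}]'

```text
time_s: 17.15
eef_pos: [0.5983, -0.065, 0.2885]
ee_rot: [-0.002, 0.013, 1.0, 0.0]
contact_force: [-0.4, 0.4, 0.3]
finger_gap: -0.0003
grasp_force: 0.0
```

```bash
python3 - <<'E'
from h import *
import cv2
s=monitor.state();print(s["eef_pos"],s["contact_force"])
a=get_image("wrist")[100:320,80:300];b=get_image("side")[185:260,285:395]
a=cv2.resize(a,(400,400),interpolation=cv2.INTER_CUBIC);b=cv2.resize(b,(400,273),interpolation=cv2.INTER_CUBIC)
o=np.zeros((400,800,3),np.uint8);o[:,:400]=a;o[:273,400:]=b
cv2.imwrite("pics/crop4.png",cv2.convertScaleAbs(o,alpha=1.3,beta=20))
E
```

```text
[ 0.59831079 -0.06499914  0.28854296] [-0.43567881  0.41663418  0.34238162]
```

View pics/crop4.png

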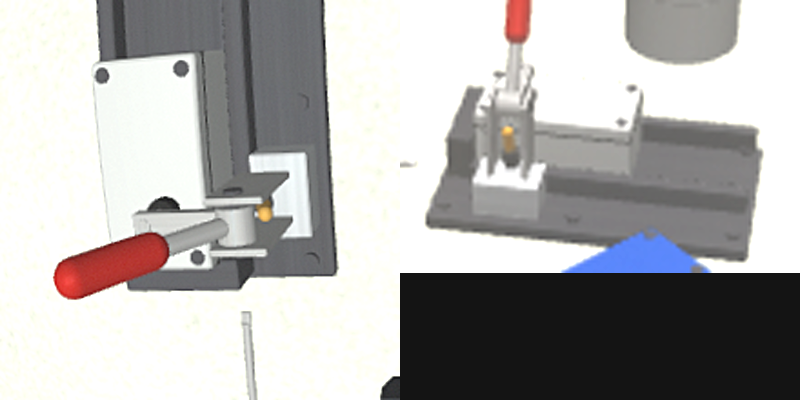

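The crop shows the red handle leaning over the lid to −y (tip at 75,280), the pad (163,207) down on the lid, and the box flush with the stop block. The arm is clear, so I'm handing in.

```bash
python3 -c "
from workcell import *
print(finish_job())"
```

```text
the job is handed in; nothing more can be done
None
```

The grey enclosure is pushed home against the end stop, the red clamp is snapped shut on its lid, the arm is clear of everything, and the job is handed in; no verdict came back.

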